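# Park the fence stop's spring plunger and bring the stop up to the board

## Task

Pull up the spring plunger's knob on the drilling fence's red stop, twist it clockwise and ease it down into its rest notch so that it stays retracted by itself when you let go. Then slide the freed stop along the fence until its plate rests gently against the end of the clamped board, and let go. Do not wrench the knob, force it against its stops or let it snap down, do not ram the board, and leave the other things on the bench where they are.

Things in the scene. Friction and masses are not known exactly. Their poses are not given: they have to be found in the camera images.
- fence: aluminium drilling fence on the bench, a rail 600 mm long along its own y axis, 30 mm wide and 30 mm high; fixed. Origin under its middle. Its -x side faces the robot.
- carriage: red stop carriage, 50 x 145 x 16 mm, on top of the fence (underside 30 mm above the bench); origin on its underside at the plunger's axis, axes as the fence. Slides only along the fence, to its -y (towards the board), at most 170 mm; drag 2 N plus 6 N per m/s; stays where left. Locked at the start: the plunger's foot stands 6 mm deep in a hole in the fence.
- plunger: upright spring plunger through the carriage, carrying the knob. Its origin is at the carriage's origin when fully down; its height above that is the lift. The spring and its weight pull it down with 7 N when down plus 0.12 N per mm of lift. Let go anywhere else than resting in notch or slot it snaps down hard: lower it until the load has left the hand.
- pin (a point): middle, on the axis, of the brass cross pin (5 mm thick, along the knob's bar) that turns with the knob inside the slotted steel collar on the carriage. The collar is 41 mm across; it is screwed in to a different height each time, which is not reported; its top disc lies 48 to 70 mm above the carriage's origin.
- knob_grip (a point): grip point of the black wing knob on the plunger: a bar 40 mm long, 12 mm thick, 28 mm tall, white line on top. The point is on the turning axis, 10 mm below the bar's top, 18 mm above its underside; 100 mm above the carriage's origin when down. The bar lies along this point's x: at the start that is the carriage's x (across the fence). 6 mm of neck, 16 mm thick, shows below the bar.
- knob (a joint): knob angle, rad: 0 = pin in the deep slot (start; 0.1 of play), growing clockwise from above, 1.7 at most. It turns only once lifted clear of the collar's crown, 14 to 36 mm (differs with the collar); 3 mm higher the pin meets the rigid top disc (force rises sharply). Rest notch: at 1.2, catches within 0.2, 4.5 mm deep, so its floor is 7.5 mm below the top stop; lift at rest 9.5 to 31.5 mm.
- fin_grip (a point): grip point on the orange fin standing on the carriage, by which to slide it: 12 mm thick (carriage x), 40 mm long (carriage y), 50 mm tall; the point is in the middle of the fin, 16 mm below its top and 34 mm above the carriage's top face; it lies 90 mm from the knob's axis, away from the board
- stop_face (a point): middle of the face of the steel stop plate that hangs from the carriage in front of the fence, the face that looks to the carriage's -y, towards the board; plate 56 mm wide, 8 mm thick; axes as the carriage
- board: pine board 90 x 260 x 20 mm lying along the front of the fence, clamped to the bench by a fixed hold-down (80 mm high) near its far end, so it cannot move; origin under its middle, axes parallel to the fence's, its length along y
- board_end (a point): middle of the board's end face that looks towards the stop plate (+y end), 10 mm above the bench; axes as the board. The stop plate has 50 to 130 mm to go to it at the start.
- pencil: red pencil, 150 mm long, 8 mm thick, lying on the board; origin in the middle of its underside, x along it; bystander
- drill: red and black cordless drill lying on its battery, about 75 x 250 x 85 mm; origin under the middle of the battery; bystander
- bit_case: open black drill bit case, 75 x 140 x 40 mm, origin under its middle; bystander
- glue: white glue bottle, 56 mm across, 150 mm tall, origin under its middle; bystander
- hammer: hammer lying flat, origin at the middle of its underside; bystander
- offcut: pine offcut, 110 x 55 x 20 mm, origin under its middle; bystander
- screw_jar: amber jar of screws with a steel cap, 66 mm across, 75 mm tall, origin under its middle; bystander

How it is judged (in metres and radians):
On the way:
1. the plunger is held up by its rest notch, with the fingers off it (z of plunger in the frame of carriage above 0.008 m and value of joint knob between 0.98 and 1.42 rad and contact force between the fingers and plunger below 0.05 N), for 0.3 s.
At the end, for the whole second after the job is handed in: The plunger rests in its notch (lifted more than 8 mm, the knob turned 0.98 to 1.42 rad clockwise), the stop plate's face is within 2 mm of the board's end, the stop is at rest and nothing is held (all of step 1 and y of stop_face in the frame of board_end between -0.002 and 0.002 m and contact force between the fingers and carriage below 0.05 N and linear speed of carriage below 0.01 m/s); the robot touches nothing.
It fails at once if the plunger is forced or snaps against its collar or its hole with more than 22 N (contact force between plunger and fence above 22 N).
It fails at once if the stop is pressed against the board with more than 15 N (contact force between carriage and board above 15 N).
It fails at once if another thing on the bench is moved more than 25 mm (distance of any of pencil, drill, bit_case, glue, hammer, offcut, screw_jar from where it was at the start of the episode above 0.025 m).
It also fails if it takes over 64 s, if anything falls off the work surface, if the arm or the gripper's body presses on something with over 40 N, if the wrist force passes 120 N, or if a joint passes its speed limit or range.

## Robot

A 7-joint arm with a two-finger parallel gripper is mounted at the origin on the work surface. World frame = base frame: x ahead of the robot, y to its left, z up, the work surface at z = 0. Lengths are in mm, angles in rad, forces in N, time in s.
With the tool pointing down it reaches from about 400 to 875 mm from the base axis. Payload 4.4 kg.
Tool frame: the origin (TCP) lies on the centre line of the jaws, within the pads' length; the fingertips stand 25 mm ahead of it and the grasp point (between the pads) lies 6 mm ahead of it (ctrl.finger_overhang is the distance from the TCP to the fingertips, in mm); z points along the fingers, y is the line along which they close (so a half turn about z gives the same grasp; the last joint's range is limited). The gripper opens to 85 mm and grips with 20 to 120 N. Pads are 22 mm wide; open, the fingers measure 114 mm over their backs; the gripper's body (76 mm by 85 mm) begins 54 mm behind the grasp point. The pads swing forward as they close: fully open they stand 13 mm farther back than shut.
Start: joints at [1.051, 0.628, 0.038, 1.517, -0.027, 0.996, -0.02], TCP at [284.977, -584.214, 256.313] pointing down, gripper open.
Joint ranges: [-3.06, 3.06], [-0.37, 2.12], [-1.25, 1.32], [0.18, 2.47], [-1.1, 4.24], [0.23, 1.98], [-2.94, 2.94]. Speed limits (rad/s): [2.57, 2.57, 3.14, 3.14, 3.14, 3.14, 3.14].

## Interface

Orientations are given as [roll, pitch, yaw] about the fixed x, y, z axes, in that order (R = Rz(yaw) Ry(pitch) Rx(roll)).
In Python, from cell import ctrl gives the robot as it stands. The module is installed in compiled form; this text tells all that it offers.
- The arm moves only by the tool play_rows, never from a script. Its argument "targets" is a list of rows, each a list of 5 numbers: the closure, from 0 (fully open) to 1 (shut), then the shift along the tool's x, y, z in cm, then the turn about the tool's z in degrees. In form: [[gripper, dx, dy, dz, spin], ...]. A call has 1 to 10 rows; each row is the pose to reach, as a shift and turn from the pose commanded when the call began, along the tool's axes at that moment; what a row does not reach only later rows make up. A row lasts 1/10 s, in which the tool goes at most 50 mm and 8.59 degrees, less where a joint would pass 70% of its speed; a pose out of reach is approached as far as the arm can. A call with a gripper value outside its range is refused whole. The fingers move at their own pace and stop on an object; the grip force is fixed at half the most. Time passes only in rows, so rows that repeat a pose let the fingers close. It gives the time, the measured TCP pose, the force, the opening and the grip force at its end, in the units of the state.
- ctrl.read_state(): the state, without advancing time (a new reading comes with each control period).
- ctrl.get_image(name): name is "side" or "top"; returns (picture, depth): 384x512x3 uint8, red, green, blue; 384x512 float32, mm along the optical axis (not along the pixel's ray), 0 where there is no reading.
- ctrl.calibration(name): a dict with "vfov" (degrees; the focal length in pixels is half the picture's height over the tangent of half this angle, whatever the lens; pixels are square), "cx", "cy" (the principal point, pixels), "k1" (the pictures are not rectified: a ray, as slopes to the right and down, at radius r is drawn at 1 + k1 r^2 times it, then the intrinsics apply), "extrinsics" (4x4, takes a point from camera to world coordinates). Camera axes: x right, y down, z forward; pixel columns grow to the right and rows downward; lengths in mm; the calibration is good to about 2 mm. A picture is of the moment at which its call begins. calibration takes no time and is no camera call.
- ctrl.finish_job(): hands the job in; it is judged then, once.
Trained networks look in the newest picture that a camera, given by its name, has taken for a name from the list of things; names that differ only in an ending like _2 or _b are one class to them, and where a whole thing is asked for, a point or a joint stands for the part that bears it (a point fixed in the world has none). Each returns a list of dicts, best first, with "confidence" (0 to 1); they miss things now and then, are a little off and sometimes report something else, mostly with a low value. They report only what shows in the picture. A call takes as long as a camera call.
- ctrl.search_frame(camera, name): "bbox" ([left, top, right, bottom] in pixels, round what is visible of it).
- ctrl.trace(camera, name): "pixels" (384x512 bool, what is visible of it) and "bbox" ([left, top, right, bottom] in pixels, round what is visible of it).
The state is a dict: "clock": time; "qpos": joint angles; "qd": joint speeds; "tau": joint torques, N m; "eef_pos": TCP position; "tool_rot": TCP orientation; "force": force on the tool from outside, world axes, zero at the start; "torque": the same for the moment, N m; "width": finger opening in mm; "gripper_force": force on a finger pad.
Only numpy, scipy, OpenCV 4.12 (cv2) and the standard library are available. Lean on these libraries where they do the work, as an engineer would, in place of code of your own. Each camera call takes 0.05 s, during which the arm holds its last target. There are 200 camera calls.

## Working session

There is one attempt and no reset: what is moved stays moved. The work goes in short steps, Python scripts to look and compute and a tool call to move; the robot and the scene stay as the last step left them, time stands still between calls to the robot, and variables do not carry over. Pictures are saved under pics/ and viewed, at most 10 in all, crops included, and the job is handed in when it is done.

Besides the shell and the picture viewer there is one more tool, called as name(argument=value, ...) on one line, values as JSON. play_rows: Moves the arm, as the interface text tells. Its arguments: {"type":"object","properties":{"targets":{"type":"array"}},"required":["targets"]}

```bash
mkdir -p pics
cat > h.py <<'E'
import numpy as np, cv2
from cell import ctrl
def cam(n):
    c=ctrl.calibration(n); f=192/np.tan(np.radians(c["vfov"])/2); return c,f
def rays(n,uv):
    c,f=cam(n); uv=np.atleast_2d(uv).astype(float)
    K=np.array([[f,0,c["cx"]],[0,f,c["cy"]],[0,0,1]])
    return cv2.undistortPoints(uv[:,None],K,np.array([c["k1"],0,0,0.]))[:,0]
def world(n,uv,d):
    c,f=cam(n); r=rays(n,uv); E=np.array(c["extrinsics"]); d=np.broadcast_to(d,len(r))
    p=np.c_[r*d[:,None],d]; return p@E[:3,:3].T+E[:3,3]
def cloud(n,mask,dep):
    v,u=np.nonzero(mask&(dep>0)); return world(n,np.c_[u,v],dep[v,u])
def onz(n,uv,z):
    c,f=cam(n); E=np.array(c["extrinsics"]); r=rays(n,uv); d=np.c_[r,np.ones(len(r))]@E[:3,:3].T
    return E[:3,3]+d*((z-E[2,3])/d[:,2])[:,None]
def proj(n,P):
    c,f=cam(n); E=np.array(c["extrinsics"]); q=(np.atleast_2d(P)-E[:3,3])@E[:3,:3]
    s=q[:,:2]/q[:,2:]; s=s*(1+c["k1"]*(s**2).sum(1,keepdims=True)); return s*f+[c["cx"],c["cy"]]
E
python3 - <<'E'
from h import *
np.set_printoptions(precision=1,suppress=True)
print(ctrl.read_state())
for n in("side","top"):
    im,d=ctrl.get_image(n); cv2.imwrite(f"pics/{n}0.png",im[...,::-1]); c=ctrl.calibration(n); print(n,c)
    for k in("fence","carriage","knob_grip","fin_grip","stop_face","board","pin"):
        for t in ctrl.trace(n,k)[:1]:
            P=cloud(n,t["pixels"],d)
            print(k,round(t["confidence"],2),t["bbox"],len(P))
            if len(P): print("  pct",np.percentile(P,[2,50,98],axis=0).tolist())
E
```

```text
{'clock': 0.0, 'qpos': array([ 1.1,  0.6,  0. ,  1.5, -0. ,  1. , -0. ]), 'qd': array([-0.,  0., -0.,  0.,  0.,  0., -0.]), 'tau': array([  0. , -56.3,   1.2, -19.3,   0. ,   0. ,   0. ]), 'eef_pos': array([ 284.7, -583.7,  255.4]), 'tool_rot': array([-3.1,  0. ,  0.5]), 'force': array([0.9, 0.6, 0.4]), 'torque': array([ 0., -0.,  0.]), 'gripper_force': 0.0, 'width': 85.553731153116}
side {'vfov': 51.815493179693235, 'cx': 252.00643162678043, 'cy': 195.83986776860783, 'k1': -0.11726681596994458, 'extrinsics': array([[  -0.9,   -0.3,    0.3,  137.1],
       [  -0.5,    0.7,   -0.6,  733.4],
       [  -0. ,   -0.7,   -0.8, 1107.8],
       [   0. ,    0. ,    0. ,    1. ]])}
fence 0.82 [188.9, 168.4, 274.8, 310.2] 2291
  pct [[483.2322615851586, -230.56682404488046, 5.780253957224842], [549.9990068885429, 176.17376179821724, 31.94931843358222], [634.6243109875355, 343.69312867296316, 135.60376635631715]]
carriage 0.67 [204.4, 236.9, 257.3, 290.3] 1032
  pct [[467.45567353983256, 137.73427724980888, 2.0607110996166744], [532.2847841727083, 194.148975562702, 47.10307428616693], [566.15038
[... 2215 characters left out ...]
stop_face 0.62 [138.0, 175.3, 197.0, 218.6] 1105
  pct [[473.55388093495696, 140.77708783552364, 2.7289286562395136], [537.2930941347569, 208.42616430741003, 46.871396078142425], [573.4307928068001, 285.9062385183528, 140.84325587387488]]
board 0.91 [229.1, 181.2, 323.1, 222.3] 2771
  pct [[467.07610499229, -214.97786562516873, 14.195293011428884], [515.7613496045583, -100.1717126449768, 20.376802184797953], [569.6088055317368, 30.260756637751097, 78.964244578438]]
pin 0.42 [174.3, 176.1, 179.8, 190.1] 78
  pct [[530.3541200461024, 170.36356621847312, 117.03839063732619], [548.3544711939066, 175.83183675314442, 139.79493945757235], [565.9529658785367, 184.04364538269218, 143.54484046984584]]
```

Run:
```python
from h import *
np.set_printoptions(precision=2,suppress=True)
im,d=ctrl.get_image("top"); 
m=np.ones(d.shape,bool); v,u=np.nonzero(d>0); P=world("top",np.c_[u,v],d[v,u])
def box(x0,x1,y0,y1,z0,z1): return P[(P[:,0]>x0)&(P[:,0]<x1)&(P[:,1]>y0)&(P[:,1]<y1)&(P[:,2]>z0)&(P[:,2]<z1)]
f=box(450,680,-260,360,27,34)
f=f[(f[:,1]<80)|(f[:,1]>300)]
from numpy.linalg import svd
for _ in range(4):
    c=f.mean(0);w=svd((f-c)[:,:2],full_matrices=False)[2][0]; w*=np.sign(w[1])
    n=np.array([w[1],-w[0]]); r=(f-c)[:,:2]@n; f=f[abs(r)<20]
psi=np.arctan2(-w[0],w[1]); print("fence",c,"dir",w,"yaw",psi,len(f),np.ptp((f-c)[:,:2]@w))
k=box(500,600,140,215,128,150); print("knob",k.mean(0),k.min(0),k.max(0),len(k), np.median(k[:,2]))
fi=box(470,600,215,310,85,110); print("fin",fi.mean(0),fi.min(0),fi.max(0),len(fi))
b=box(440,580,-40,60,15,25); s=(b[:,:2])@w; print("board end s",np.percentile(s,[95,99,100]))
col=box(500,600,140,215,60,112); print("collar z hist",np.histogram(col[:,2],bins=range(60,116,4)), col.mean(0))
ca=box(450,600,90,310,42,50); print("carr",(ca[:,:2]@w).min(),(ca[:,:2]@w).max(),(ca[:,:2]@n).min(),(ca[:,:2]@n).max())
print("knob s",k[:,:2].mean(0)@w,k[:,:2].mean(0)@n,"fin",fi[:,:2].mean(0)@w,fi[:,:2].mean(0)@n,"fence n",c[:2]@n)
a=cv2.resize(im[140:240,110:340],None,fx=3.4,fy=3.4,interpolation=cv2.INTER_CUBIC)
im2,_=ctrl.get_image("side"); b=cv2.resize(im2[160:320,170:310],(520,594),interpolation=cv2.INTER_CUBIC)
cv2.imwrite("pics/a.png",a[...,::-1]);cv2.imwrite("pics/b.png",b[...,::-1])
```

```text
fence [569.03  -7.5   30.3 ] dir [-0.11  0.99] yaw 0.10882104817956764 927 597.4752946635556
knob [548.3  176.7  139.06] [529.48 169.69 129.1 ] [568.92 184.7  145.31] 79 139.1932361192205
fin [538.   264.83  95.07] [531.9  246.68  85.62] [546.03 284.62  99.98] 70
board end s [-21.85 -18.91  -3.46]
collar z hist (array([ 3,  1,  0,  3, 29, 56,  8,  1,  0,  0,  0,  0,  1]), array([ 60,  64,  68,  72,  76,  80,  84,  88,  92,  96, 100, 104, 108,
       112])) [548.08 171.93  80.55]
carr 86.21317801803572 231.25431084900353 474.53786712578966 590.7517537423519
knob s 116.10547274830219 564.2474024006843 fin 204.8345732624707 563.5787468162736 fence n 564.8520136439677
```

View pics/top0.png

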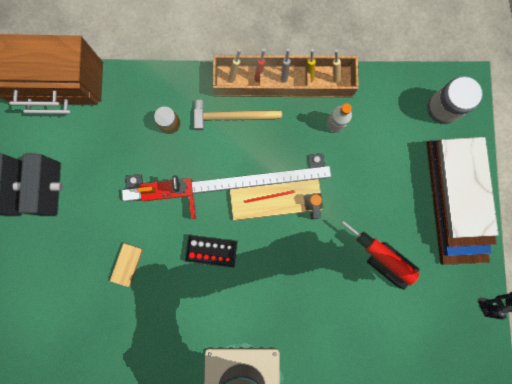

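View pics/b.png

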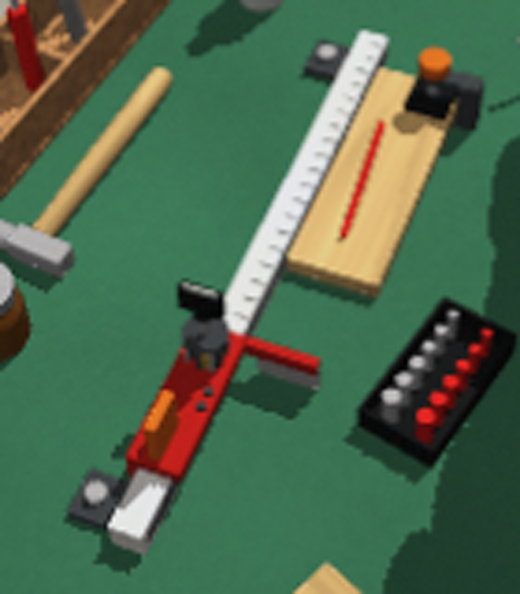

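```bash
cat >> h.py <<'E'
def to(x,y,z,yaw):
    from scipy.spatial.transform import Rotation as R
    s=ctrl.read_state(); r=R.from_euler("xyz",s["tool_rot"]); d=r.inv().apply(np.array([x,y,z])-s["eef_pos"])/10
    print("t %.2f pos %s rot %s q %s F %s w %.1f"%(s["clock"],s["eef_pos"].round(1),s["tool_rot"].round(3),s["qpos"].round(2),s["force"].round(1),s["width"]))
    print("shift cm",d.round(2),"spin",round(np.degrees((s["tool_rot"][2]-yaw+np.pi)%(2*np.pi)-np.pi),1))
E
python3 -c "
from h import *
to(548.5,176.7,230,0.109+np.pi)"
```

```text
t 0.90 pos [ 285.  -584.2  256.3] rot [ 3.142 -0.     0.454] q [ 1.05  0.63  0.04  1.52 -0.03  1.   -0.02] F [-0.5 -0.6 -0.4] w 85.5
shift cm [ 57.04 -56.84   2.63] spin -160.2
```

play_rows(targets=[[0,3,-3,0.2,-8],[0,6,-6,0.4,-16],[0,9,-9,0.6,-24],[0,12,-12,0.8,-32],[0,15,-15,1,-40],[0,18,-18,1,-48],[0,21,-21,1,-56],[0,24,-24,1,-64],[0,27,-27,1,-72],[0,29,-29,1,-80]])

```text
clock: 1.9
eef_pos: [419.5, -193.5, 246.8]
tool_rot: [3.14, 0.0, 1.859]
force: [1.0, -0.4, 0.4]
width: 85.6
gripper_force: 0.0
```

```bash
python3 -c "
from h import *
to(548.5,176.7,230,0.109+np.pi)"
```

```text
t 1.90 pos [ 419.5 -193.5  246.8] rot [3.14  0.    1.859] q [ 0.66  0.4  -0.38  2.03  0.21  0.76  0.43] F [ 1.  -0.4  0.4] w 85.6
shift cm [31.83 22.88  1.71] spin -79.8
```

play_rows(targets=[[0,3.2,2.3,0.2,-8],[0,6.4,4.6,0.4,-16],[0,9.6,6.9,0.6,-24],[0,12.8,9.2,0.8,-32],[0,16,11.5,1,-40],[0,19.2,13.8,1.2,-48],[0,22.4,16.1,1.4,-56],[0,25.6,18.4,1.6,-64],[0,28.8,20.7,1.7,-72],[0,31.8,22.9,1.7,-79.8]])

```text
clock: 2.9
eef_pos: [551.5, 173.9, 229.3]
tool_rot: [-3.142, 0.0, -3.035]
force: [1.1, 0.4, -0.2]
width: 85.6
gripper_force: 0.0
```

```bash
python3 -c "
from h import *
to(548.5,176.7,136,0.109+np.pi)"
```

```text
t 2.90 pos [551.5 173.9 229.3] rot [-3.142  0.    -3.035] q [ 0.1   0.65 -0.73  1.74  0.52  0.95  0.84] F [ 1.1  0.4 -0.2] w 85.6
shift cm [0.27 0.31 9.33] spin -0.1
```

play_rows(targets=[[0,0.27,0.31,1.5,0],[0,0.27,0.31,3,0],[0,0.27,0.31,4.5,0],[0,0.27,0.31,6,0],[0,0.27,0.31,7.5,0],[0,0.27,0.31,8.5,0],[0,0.27,0.31,9.3,0],[0,0.27,0.31,9.3,0]])

```text
clock: 3.7
eef_pos: [547.5, 174.8, 135.2]
tool_rot: [-3.141, -0.002, -3.04]
force: [0.4, -1.0, -0.4]
width: 85.3
gripper_force: 0.0
```

Run:
```python
from h import *
to(548.5,176.7,136,0.109+np.pi)
im,d=ctrl.get_image("side"); b=cv2.resize(im[190:310,170:310],(700,600),interpolation=cv2.INTER_CUBIC); cv2.imwrite("pics/c.png",b[...,::-1])
```

```text
t 3.70 pos [547.5 174.8 135.2] rot [-3.141e+00 -2.000e-03 -3.040e+00] q [ 0.04  0.76 -0.64  1.83  0.63  0.77  0.73] F [ 0.4 -1.  -0.4] w 85.3
shift cm [-0.12  0.18 -0.08] spin -0.5
```

View pics/c.png

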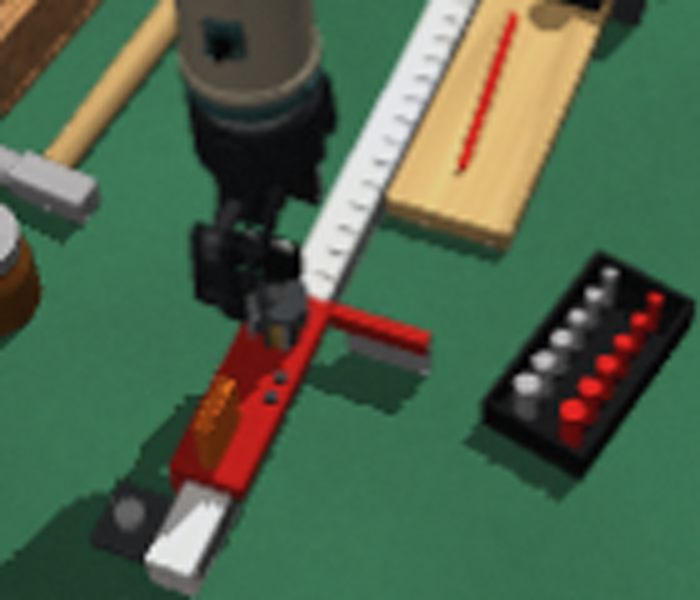

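The picture shows the open fingers straddling the knob at about (250,265) above the collar (280,310). Nudge to centre and close.

play_rows(targets=[[0,0,0.1,0,0],[0.3,0,0.1,0,0],[0.5,0,0.1,0,0],[0.7,0,0.1,0,0],[0.8,0,0.1,0,0],[0.9,0,0.1,0,0],[1,0,0.1,0,0],[1,0,0.1,0,0]])

```text
clock: 4.55
eef_pos: [548.0, 176.3, 136.7]
tool_rot: [3.141, 0.001, -3.04]
force: [-0.5, 0.1, 4.5]
width: 10.7
gripper_force: 74.0
```

play_rows(targets=[[1,0,0,-0.2,0],[1,0,0,-0.4,0],[1,0,0,-0.6,0],[1,0,0,-0.8,0],[1,0,0,-1,0],[1,0,0,-1.2,0],[1,0,0,-1.2,0],[1,0,0,-1.2,0]])

```text
clock: 5.35
eef_pos: [547.9, 176.2, 148.3]
tool_rot: [3.141, 0.0, -3.04]
force: [2.4, 2.3, -8.3]
width: 11.1
gripper_force: 72.0
```

play_rows(targets=[[1,0,0,-0.1,0],[1,0,0,-0.2,0],[1,0,0,-0.3,0],[1,0,0,-0.4,0],[1,0,0,-0.4,0]])

```text
clock: 5.85
eef_pos: [547.9, 176.2, 152.4]
tool_rot: [3.142, 0.0, -3.04]
force: [1.9, 2.4, -8.8]
width: 10.8
gripper_force: 71.9
```

play_rows(targets=[[1,0,0,-0.05,0],[1,0,0,-0.1,0],[1,0,0,-0.1,0]])

```text
clock: 6.15
eef_pos: [547.9, 176.2, 153.4]
tool_rot: [3.141, 0.0, -3.04]
force: [2.2, 2.7, -8.5]
width: 11.1
gripper_force: 71.9
```

play_rows(targets=[[1,0,0,-0.05,0],[1,0,0,-0.1,0],[1,0,0,-0.1,0]])

```text
clock: 6.45
eef_pos: [547.9, 176.2, 154.4]
tool_rot: [3.142, 0.0, -3.04]
force: [3.0, 1.8, -9.4]
width: 10.9
gripper_force: 71.9
```

play_rows(targets=[[1,0,0,-0.05,0],[1,0,0,-0.1,0],[1,0,0,-0.1,0]])

```text
clock: 6.75
eef_pos: [547.9, 176.1, 155.4]
tool_rot: [-3.142, 0.0, -3.04]
force: [2.2, 2.0, -8.9]
width: 11.0
gripper_force: 71.8
```

play_rows(targets=[[1,0,0,-0.05,0],[1,0,0,-0.05,0]])

```text
clock: 6.95
eef_pos: [547.9, 176.1, 155.8]
tool_rot: [-3.142, -0.0, -3.04]
force: [2.3, 2.5, -9.5]
width: 11.1
gripper_force: 71.8
```

play_rows(targets=[[1,0,0,-0.05,0],[1,0,0,-0.05,0]])

```text
clock: 7.15
eef_pos: [547.9, 176.2, 156.4]
tool_rot: [-3.142, 0.0, -3.04]
force: [1.1, 2.1, -9.1]
width: 10.7
gripper_force: 71.8
```

play_rows(targets=[[1,0,0,-0.04,0],[1,0,0,-0.04,0]])

```text
clock: 7.35
eef_pos: [547.9, 176.1, 156.7]
tool_rot: [3.142, 0.0, -3.04]
force: [2.6, 2.4, -9.1]
width: 11.1
gripper_force: 71.7
```

Lift is about 20.2 mm and still free. I'll try a gentle twist of about 10° here and read the torque.

play_rows(targets=[[1,0,0,0,3],[1,0,0,0,6],[1,0,0,0,9],[1,0,0,0,9]])

```text
clock: 7.75
eef_pos: [547.9, 176.2, 156.8]
tool_rot: [-3.141, 0.0, 3.086]
force: [2.5, 3.0, -8.6]
width: 11.1
gripper_force: 71.7
```

```bash
python3 -c "
from h import *
s=ctrl.read_state();print(s['force'],s['torque'],s['tool_rot'])"
```

```text
[ 2.50137675  2.9661717  -8.61554259] [ 0.55821713 -0.64316588  0.0025218 ] [-3.14144269e+00  1.74414551e-04  3.08562532e+00]
```

play_rows(targets=[[1,0,0,0,4],[1,0,0,0,8],[1,0,0,0,12],[1,0,0,0,12]])

```text
clock: 8.15
eef_pos: [547.9, 176.2, 156.7]
tool_rot: [-3.142, 0.0, 2.877]
force: [2.5, 1.7, -9.9]
width: 11.0
gripper_force: 71.7
```

```bash
python3 -c "
from h import *
s=ctrl.read_state();print(s['force'],s['torque'],s['tool_rot'],s['qpos'])"
```

```text
[ 2.45433614  1.74860252 -9.88479647] [ 0.51431077 -0.69084155 -0.01598492] [-3.14152310e+00  2.25099566e-04  2.87727295e+00] [-0.00737384  0.70769487 -0.56201093  1.81336212  0.52001327  0.77198318
  0.46349858]
```

Turns freely. Continue 48° more (total 69°).

play_rows(targets=[[1,0,0,0,6],[1,0,0,0,12],[1,0,0,0,18],[1,0,0,0,24],[1,0,0,0,30],[1,0,0,0,36],[1,0,0,0,42],[1,0,0,0,48],[1,0,0,0,48],[1,0,0,0,48]])

```text
clock: 9.15
eef_pos: [548.4, 176.6, 156.8]
tool_rot: [3.14, -0.0, 2.043]
force: [4.9, 3.2, -10.1]
width: 11.3
gripper_force: 71.6
```

```bash
python3 -c "
from h import *
s=ctrl.read_state();print(s['force'],s['torque'],s['tool_rot'],s['qpos'])"
```

```text
[  4.85550414   3.21162647 -10.07856086] [ 0.52995139 -1.08176778 -0.00573316] [ 3.14044854e+00 -1.49626090e-04  2.04309520e+00] [-0.14810946  0.66810926 -0.33174795  1.81690478  0.31536552  0.7073698
 -0.18274889]
```

play_rows(targets=[[1,0,0,0.05,0],[1,0,0,0.1,0],[1,0,0,0.15,0],[1,0,0,0.2,0],[1,0,0,0.25,0],[1,0,0,0.3,0],[1,0,0,0.3,0]])

```text
clock: 9.85
eef_pos: [548.4, 176.5, 153.9]
tool_rot: [3.14, -0.0, 2.041]
force: [4.5, 2.6, -8.3]
width: 11.1
gripper_force: 71.9
```

play_rows(targets=[[1,0,0,0.05,0],[1,0,0,0.1,0],[1,0,0,0.1,0]])

```text
clock: 10.15
eef_pos: [548.3, 176.4, 152.9]
tool_rot: [3.14, -0.0, 2.04]
force: [5.0, 2.0, -8.9]
width: 10.8
gripper_force: 71.9
```

play_rows(targets=[[1,0,0,0.05,0],[1,0,0,0.05,0]])

```text
clock: 10.35
eef_pos: [548.3, 176.4, 152.4]
tool_rot: [3.14, -0.0, 2.04]
force: [4.6, 3.6, -9.2]
width: 11.0
gripper_force: 71.9
```

play_rows(targets=[[1,0,0,0.05,0],[1,0,0,0.05,0]])

```text
clock: 10.55
eef_pos: [548.3, 176.5, 151.9]
tool_rot: [3.14, -0.0, 2.04]
force: [4.5, 2.8, -9.3]
width: 10.8
gripper_force: 71.9
```

play_rows(targets=[[1,0,0,0.05,0],[1,0,0,0.05,0]])

```text
clock: 10.75
eef_pos: [548.4, 176.4, 151.4]
tool_rot: [3.14, -0.0, 2.04]
force: [4.1, 2.6, -8.9]
width: 10.9
gripper_force: 72.0
```

play_rows(targets=[[1,0,0,0.05,0],[1,0,0,0.05,0]])

```text
clock: 10.95
eef_pos: [548.4, 176.4, 150.9]
tool_rot: [3.14, -0.0, 2.04]
force: [4.7, 2.0, -8.6]
width: 11.0
gripper_force: 72.0
```

play_rows(targets=[[1,0,0,0.05,0],[1,0,0,0.05,0]])

```text
clock: 11.15
eef_pos: [548.3, 176.4, 150.4]
tool_rot: [3.14, -0.0, 2.04]
force: [3.7, 2.8, -8.6]
width: 11.0
gripper_force: 72.0
```

play_rows(targets=[[1,0,0,0.04,0],[1,0,0,0.04,0]])

```text
clock: 11.35
eef_pos: [548.4, 176.4, 150.1]
tool_rot: [3.14, -0.0, 2.04]
force: [3.3, 2.9, -9.4]
width: 11.2
gripper_force: 72.0
```

play_rows(targets=[[1,0,0,0.03,0],[1,0,0,0.03,0]])

```text
clock: 11.55
eef_pos: [548.4, 176.4, 149.8]
tool_rot: [3.14, -0.0, 2.04]
force: [4.5, 2.0, -8.9]
width: 11.2
gripper_force: 72.0
```

play_rows(targets=[[1,0,0,0.03,0],[1,0,0,0.03,0]])

```text
clock: 11.75
eef_pos: [548.4, 176.4, 149.5]
tool_rot: [3.14, -0.0, 2.04]
force: [4.1, 2.3, -8.7]
width: 11.1
gripper_force: 72.0
```

play_rows(targets=[[1,0,0,0.03,0],[1,0,0,0.03,0]])

```text
clock: 11.95
eef_pos: [548.4, 176.4, 149.2]
tool_rot: [3.14, -0.0, 2.04]
force: [4.3, 3.3, -8.5]
width: 10.7
gripper_force: 72.0
```

play_rows(targets=[[1,0,0,0.03,0],[1,0,0,0.03,0]])

```text
clock: 12.15
eef_pos: [548.4, 176.4, 149.1]
tool_rot: [3.14, -0.0, 2.039]
force: [3.7, 2.0, -6.0]
width: 11.1
gripper_force: 72.5
```

play_rows(targets=[[1,0,0,0.03,0],[1,0,0,0.03,0]])

```text
clock: 12.35
eef_pos: [548.3, 176.4, 148.9]
tool_rot: [3.14, 0.0, 2.039]
force: [4.7, 2.8, -2.0]
width: 10.5
gripper_force: 73.1
```

play_rows(targets=[[1,0,0,0.02,0],[1,0,0,0.02,0]])

```text
clock: 12.55
eef_pos: [548.4, 176.4, 148.8]
tool_rot: [3.14, 0.0, 2.039]
force: [3.9, 2.0, 1.5]
width: 11.1
gripper_force: 73.7
```

play_rows(targets=[[0.5,0,0,0,0],[0.3,0,0,0,0],[0,0,0,0,0],[0,0,0,0,0],[0,0,0,0,0],[0,0,0,0,0]])

```text
clock: 13.15
eef_pos: [547.7, 176.0, 148.0]
tool_rot: [-3.141, 0.0, 2.039]
force: [-0.2, 0.7, 0.4]
width: 85.2
gripper_force: 0.0
```

play_rows(targets=[[0,0,0,-1,0],[0,0,0,-3,0],[0,0,0,-6,0],[0,0,0,-6,0]])

```text
clock: 13.55
eef_pos: [550.2, 177.5, 212.4]
tool_rot: [3.134, 0.001, 2.039]
force: [0.3, 0.8, 0.3]
width: 85.5
gripper_force: 0.0
```

Run:
```python
from h import *
np.set_printoptions(precision=1,suppress=True)
w=np.array([-.1086,.994]);n=np.array([.994,.1086])
to(538.6,266,150,0.109+np.pi/2)
for c in("side","top"):
    im,d=ctrl.get_image(c)
    v,u=np.nonzero(d>0);P=world(c,np.c_[u,v],d[v,u])
    k=P[(abs(P[:,0]-548)<25)&(abs(P[:,1]-177)<25)&(P[:,2]>142)&(P[:,2]<158)]
    print(c,len(k), k.mean(0) if len(k) else "")
    b=P[(abs(P[:,2]-20)<3)&(P[:,0]>440)&(P[:,0]<570)&(P[:,1]>-220)&(P[:,1]<70)]
    s=b[:,:2]@w;t=b[:,:2]@n; g=(t>470)&(t<540); print("board end",[np.percentile(s[g&(t>a)&(t<a+20)],97) for a in(480,500,520)])
    p=P[(P[:,2]>25)&(P[:,2]<60)]; s=p[:,:2]@w;t=p[:,:2]@n; g=(t>475)&(t<530)&(s>30)&(s<160); print("plate s range",np.percentile(s[g],[2,50,98]),g.sum(),np.median(p[g][:,2]))
im,d=ctrl.get_image("side"); b=cv2.resize(im[190:310,170:310],(700,600),interpolation=cv2.INTER_CUBIC); cv2.imwrite("pics/d.png",b[...,::-1])
```

```text
t 13.55 pos [550.2 177.5 212.4] rot [3.1 0.  2. ] q [-0.1  0.6 -0.4  1.8  0.3  0.8 -0.1] F [0.3 0.8 0.3] w 85.5
shift cm [8.4 2.9 6.3] spin 20.6
side 54 [546.3 178.  151.6]
board end [np.float64(-23.534117018861252), np.float64(-24.16854263891844), np.float64(-23.869115984851426)]
plate s range [85.3 92.9 96.2] 92 43.95720625776721
top 19 [555.9 163.3 150.6]
board end [np.float64(-26.275950911615766), np.float64(-24.72766180042887), np.float64(-26.847704762564312)]
plate s range [85.6 87.9 95. ] 25 45.44290931630076
```

View pics/d.png

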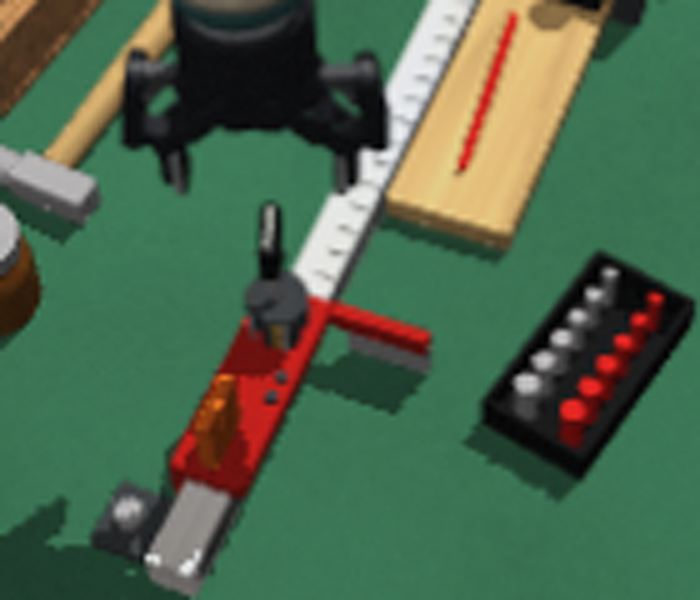

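Knob stands raised (top ~152 mm) and turned at (268,240); fin at (215,430), plate at (380,335), board end at (445,225). Travel is about 108 mm. Now go to the fin.

play_rows(targets=[[0,2,0.7,0,5],[0,4,1.4,0,10],[0,6,2.2,0,15],[0,8,2.8,0,20],[0,8.4,2.9,0,20.6],[0,8.4,2.9,1.5,20.6],[0,8.4,2.9,3,20.6],[0,8.4,2.9,4.5,20.6],[0,8.4,2.9,6.3,20.6],[0,8.4,2.9,6.3,20.6]])

```text
clock: 14.7
eef_pos: [534.2, 261.8, 142.3]
tool_rot: [-3.136, 0.003, 1.68]
force: [-0.7, -0.7, 0.1]
width: 85.4
gripper_force: 0.0
```

```bash
python3 -c "
from h import *
to(538.4,265.7,90,0.109+np.pi/2)"
```

```text
t 14.70 pos [534.2 261.8 142.3] rot [-3.136e+00  3.000e-03  1.680e+00] q [-0.36  0.7  -0.23  1.77  0.23  0.7  -0.6 ] F [-0.7 -0.7  0.1] w 85.4
shift cm [0.36 0.49 5.23] spin -0.0
```

play_rows(targets=[[0,0,0,0,0],[0,0,0,0,0],[0,0,0,0,0]])

```text
clock: 15.0
eef_pos: [536.4, 264.3, 146.0]
tool_rot: [3.14, -0.0, 1.679]
force: [-0.1, -0.3, 0.4]
width: 85.3
gripper_force: 0.0
```

```bash
python3 -c "
from h import *
to(538.4,265.7,90,0.109+np.pi/2)"
```

```text
t 15.00 pos [536.4 264.3 146. ] rot [ 3.14  -0.     1.679] q [-0.36  0.7  -0.23  1.76  0.23  0.7  -0.6 ] F [-0.1 -0.3  0.4] w 85.3
shift cm [0.12 0.2  5.6 ] spin -0.0
```

play_rows(targets=[[0,0.1,0.2,1,0],[0,0.1,0.2,2,0],[0,0.1,0.2,3,0],[0,0.1,0.2,4,0],[0,0.1,0.2,5,0],[0,0.1,0.2,5.6,0],[0,0.1,0.2,5.6,0],[0,0.1,0.2,5.6,0],[0,0.1,0.2,5.6,0]])

```text
clock: 15.9
eef_pos: [538.1, 265.6, 89.6]
tool_rot: [3.141, -0.0, 1.679]
force: [0.1, -0.8, -0.1]
width: 85.4
gripper_force: 0.0
```

play_rows(targets=[[0.3,0,0,0,0],[0.5,0,0,0,0],[0.7,0,0,0,0],[0.8,0,0,0,0],[0.9,0,0,0,0],[1,0,0,0,0],[1,0,0,0,0],[1,0,0,0,0]])

```text
clock: 16.7
eef_pos: [538.1, 265.5, 89.3]
tool_rot: [3.141, 0.0, 1.68]
force: [1.0, 0.0, 3.3]
width: 11.1
gripper_force: 59.2
```

```bash
python3 -c "
from h import *
s=ctrl.read_state();p=s['eef_pos']
to(p[0]+.1086*100,p[1]-.994*100,p[2],0.109+np.pi/2)"
```

```text
t 16.70 pos [538.1 265.5  89.3] rot [3.141 0.    1.68 ] q [-0.38  0.78 -0.2   1.79  0.26  0.6  -0.63] F [1.  0.  3.3] w 11.1
shift cm [-10.  -0.   0.] spin 0.0
```

play_rows(targets=[[1,-0.3,0,0,0],[1,-0.6,0,0,0],[1,-1,0,0,0],[1,-1.3,0,0,0],[1,-1.6,0,0,0],[1,-2,0,0,0]])

```text
clock: 17.3
eef_pos: [540.5, 245.7, 89.3]
tool_rot: [3.14, -0.001, 1.679]
force: [3.0, 2.2, 1.2]
width: 10.9
gripper_force: 59.2
```

play_rows(targets=[[1,-0.6,0,0,0],[1,-1.2,0,0,0],[1,-1.8,0,0,0],[1,-2.4,0,0,0],[1,-3,0,0,0],[1,-3.6,0,0,0],[1,-4.2,0,0,0],[1,-4.8,0,0,0],[1,-5.3,0,0,0],[1,-5.5,0,0,0]])

```text
clock: 18.3
eef_pos: [547.3, 189.7, 89.3]
tool_rot: [3.139, 0.0, 1.678]
force: [5.1, 3.1, -0.6]
width: 11.1
gripper_force: 59.4
```

play_rows(targets=[[1,-0.3,0,0,0],[1,-0.6,0,0,0],[1,-0.8,0,0,0],[1,-1,0,0,0],[1,-1,0,0,0],[1,-1,0,0,0]])

```text
clock: 18.9
eef_pos: [548.4, 180.0, 89.3]
tool_rot: [3.139, 0.0, 1.678]
force: [6.6, 1.3, -0.0]
width: 11.0
gripper_force: 59.3
```

Run:
```python
from h import *
np.set_printoptions(precision=1,suppress=True)
w=np.array([-.1086,.994]);n=np.array([.994,.1086])
s=ctrl.read_state();print(s["eef_pos"],s["force"],s["eef_pos"][:2]@w,s["width"])
for c in("side","top"):
    im,d=ctrl.get_image(c)
    v,u=np.nonzero(d>0);P=world(c,np.c_[u,v],d[v,u])
    p=P[(P[:,2]>35)&(P[:,2]<60)]; s=p[:,:2]@w;t=p[:,:2]@n; g=(t>480)&(t<525)&(s>-60)&(s<60); print("plate s",np.percentile(s[g],[2,50,98]),g.sum())
im,d=ctrl.get_image("side"); b=cv2.resize(im[170:290,180:320],(700,600),interpolation=cv2.INTER_CUBIC); cv2.imwrite("pics/e.png",b[...,::-1])
```

```text
[548.4 180.   89.3] [ 6.6  1.3 -0. ] 119.40994944843001 11.043063039892118
plate s [-0.9  6.7 11.1] 55
plate s [0.3 4.6 9.7] 58
```

View pics/e.png

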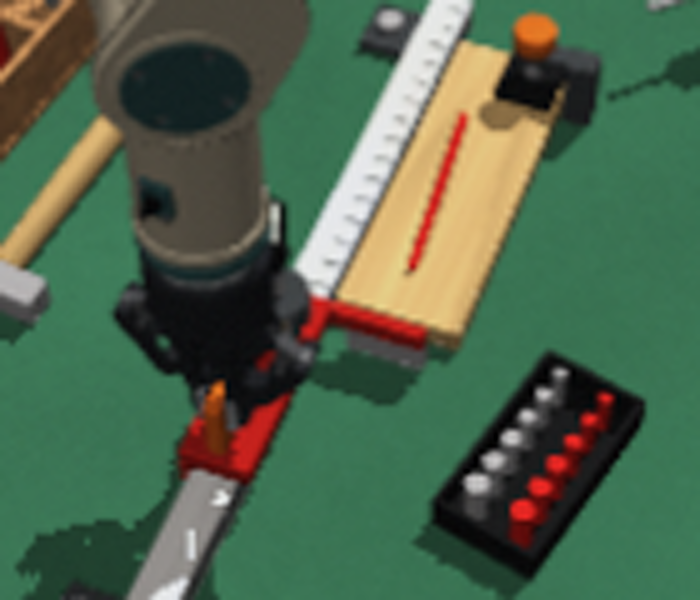

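Plate (385,330) is close to the board end, roughly 20 mm of gap left. Advance 14 mm, then creep.

play_rows(targets=[[1,-0.2,0.03,0,0],[1,-0.4,0.05,0,0],[1,-0.6,0.05,0,0],[1,-0.8,0.05,0,0],[1,-1,0.05,0,0],[1,-1.2,0.05,0,0],[1,-1.3,0.05,0,0],[1,-1.4,0.05,0,0]])

```text
clock: 19.85
eef_pos: [550.1, 166.7, 89.3]
tool_rot: [3.139, -0.0, 1.679]
force: [4.6, 2.0, 1.0]
width: 11.2
gripper_force: 59.3
```

play_rows(targets=[[1,-0.05,0,0,0],[1,-0.1,0,0,0],[1,-0.15,0,0,0],[1,-0.2,0,0,0]])

```text
clock: 20.25
eef_pos: [550.3, 164.8, 89.3]
tool_rot: [3.139, -0.0, 1.679]
force: [6.3, 2.5, 1.1]
width: 11.2
gripper_force: 59.2
```

play_rows(targets=[[1,-0.05,0,0,0],[1,-0.1,0,0,0]])

```text
clock: 20.45
eef_pos: [550.4, 163.8, 89.3]
tool_rot: [3.139, -0.0, 1.679]
force: [5.9, 2.7, 0.0]
width: 11.1
gripper_force: 59.2
```

play_rows(targets=[[1,-0.05,0,0,0],[1,-0.1,0,0,0]])

```text
clock: 20.65
eef_pos: [550.6, 162.8, 89.3]
tool_rot: [3.139, -0.0, 1.679]
force: [5.6, 1.9, 0.2]
width: 11.3
gripper_force: 59.2
```

play_rows(targets=[[1,-0.04,0,0,0],[1,-0.08,0,0,0],[1,-0.08,0,0,0]])

```text
clock: 20.95
eef_pos: [550.7, 161.9, 89.3]
tool_rot: [3.139, -0.0, 1.679]
force: [5.5, 2.8, -0.0]
width: 10.9
gripper_force: 59.2
```

play_rows(targets=[[1,-0.04,0,0,0],[1,-0.08,0,0,0],[1,-0.08,0,0,0]])

```text
clock: 21.25
eef_pos: [550.8, 161.1, 89.3]
tool_rot: [3.139, -0.0, 1.679]
force: [5.1, 2.4, 0.3]
width: 10.9
gripper_force: 59.2
```

Run:
```python
from h import *
w=np.array([-.1086,.994]);n=np.array([.994,.1086])
im,d=ctrl.get_image("side"); b=cv2.resize(im[215:260,235:295],(800,600),interpolation=cv2.INTER_CUBIC); cv2.imwrite("pics/f.png",b[...,::-1])
```

```text
(no output)
```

View pics/f.png

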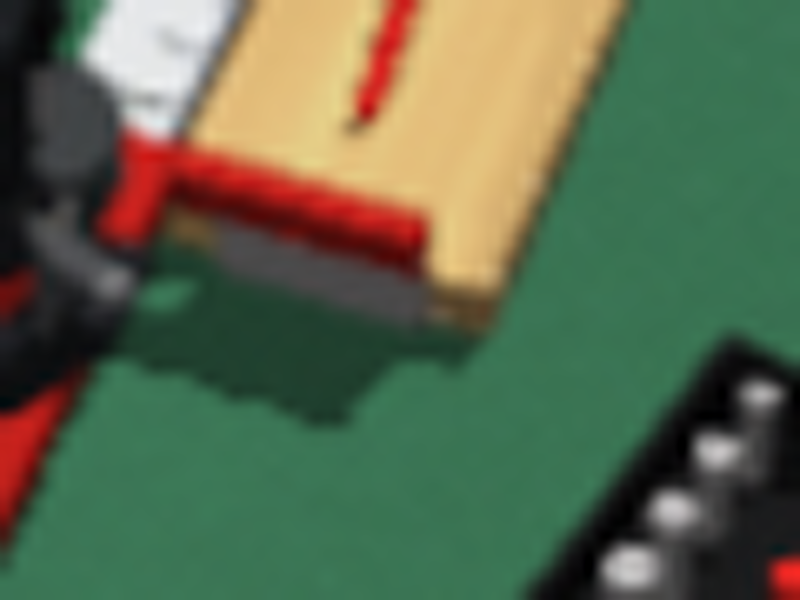

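The plate (320,270) nearly meets the board's end face (460,310); only a few mm remain. Keep creeping.

play_rows(targets=[[1,-0.04,0,0,0],[1,-0.08,0,0,0],[1,-0.08,0,0,0]])

```text
clock: 21.6
eef_pos: [550.8, 161.1, 89.4]
tool_rot: [3.139, -0.001, 1.679]
force: [6.1, 3.9, 0.0]
width: 11.1
gripper_force: 59.1
```

play_rows(targets=[[1,0,0,0,0],[1,0,0,0,0]])

```text
clock: 21.8
eef_pos: [550.8, 161.1, 89.3]
tool_rot: [3.139, -0.001, 1.679]
force: [5.3, 4.2, -0.6]
width: 11.2
gripper_force: 59.1
```

play_rows(targets=[[1,-0.04,0,0,0],[1,-0.08,0,0,0],[1,-0.08,0,0,0]])

```text
clock: 22.1
eef_pos: [550.8, 161.0, 89.4]
tool_rot: [3.139, -0.002, 1.679]
force: [4.9, 5.7, -0.8]
width: 11.1
gripper_force: 59.0
```

Contact confirmed (no motion, force rising gently). Relax the push, let go, and rise.

play_rows(targets=[[1,0.08,0,0,0],[1,0.14,0,0,0],[1,0.14,0,0,0],[0.5,0.14,0,0,0],[0,0.14,0,0,0],[0,0.14,0,0,0],[0,0.14,0,0,0],[0,0.14,0,0,0],[0,0.14,0,0,0]])

```text
clock: 23.0
eef_pos: [549.4, 161.2, 89.1]
tool_rot: [-3.141, 0.0, 1.679]
force: [-0.7, -0.3, 0.1]
width: 85.1
gripper_force: 0.0
```

play_rows(targets=[[0,0.1,0,-1,0],[0,0.1,0,-3,0],[0,0.1,0,-5,0],[0,0.1,0,-7,0],[0,2,0,-10,0],[0,5,0,-12,0],[0,8,0,-12,0],[0,10,0,-12,0],[0,10,0,-12,0],[0,10,0,-12,0]])

```text
clock: 24.0
eef_pos: [538.7, 260.3, 209.5]
tool_rot: [3.142, 0.001, 1.68]
force: [0.5, -0.7, -0.1]
width: 85.4
gripper_force: 0.0
```

Run:
```python
from h import *
w=np.array([-.1086,.994]);n=np.array([.994,.1086])
print(ctrl.read_state()["force"])
for c in("side","top"):
    im,d=ctrl.get_image(c)
    v,u=np.nonzero(d>0);P=world(c,np.c_[u,v],d[v,u])
    s=P[:,:2]@w;t=P[:,:2]@n
    k=P[(abs(t-564)<22)&(abs(s-11)<30)&(P[:,2]>125)&(P[:,2]<165)]; print("knob",len(k),np.median(k,axis=0) if len(k) else "")
    if c=="side": cv2.imwrite("pics/g.png",cv2.resize(im[170:290,180:320],(700,600),interpolation=cv2.INTER_CUBIC)[...,::-1])
```

```text
[ 0.46581768 -0.72196803 -0.06104459]
knob 59 [555.57446085  79.8926959  150.80153461]
knob 90 [559.84642692  73.10984874 150.79418117]
```

View pics/g.png

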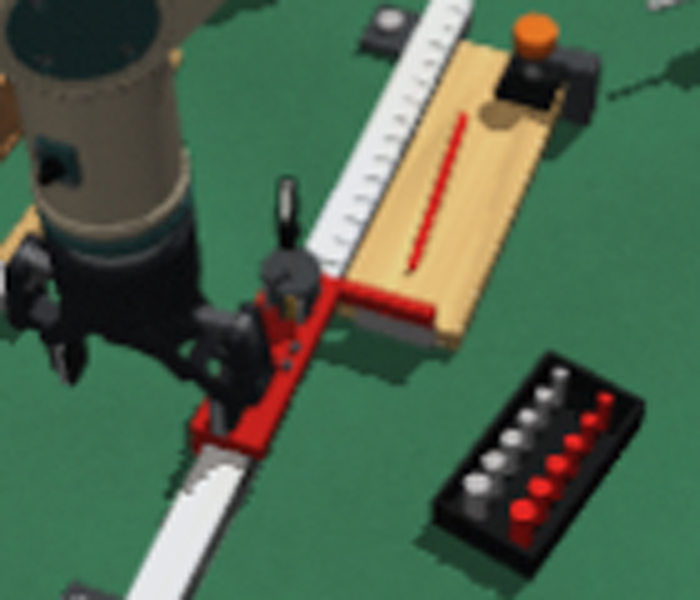

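The plate (390,310) lies against the board's end, the knob (288,210) is still raised and turned, and the gripper is clear.

```bash
python3 -c "
from cell import ctrl
print(ctrl.finish_job())"
```

```text
the job is handed in; nothing more can be done
None
```

I handed the job in at about 24 s. The plunger rests retracted in its notch, the stop plate sits against the board's end, and the gripper is off everything. The hand-in returned no verdict, so these are my own camera and force readings.

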